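# Raise the inspection hood's window to the pointer

### The job

Push the hood's sloping clear window up with the fingertips, from beneath the metal lip along its lower edge, until the lip is level with the pointer clipped to the side rail, then back away and leave it standing there. Only push: do not pinch the lip between the fingers, do not shift the pointer, and leave the cover, the tape roll and the bottle standing where they are.

Things in the scene. Friction and masses are not known exactly. Their poses are not given: they have to be found in the camera images.
- hood: Fixed bench-top hood, 310 deep, 420 wide, 345 mm tall: white 12 mm base, cream pipe frame, clear cheeks, open below the window. Origin on the table, mid-width, 180 mm behind the base's front edge; x from front to back, y left, z up. Rails at y = +-190 mm slope up and back at 45 degrees and carry the window; its lower edge when shut is at x = -160, z = 60 mm. A tray of covers is fixed inside.
- sash (a joint): Travel of the clear window up its 45 degree slope, m: 0 shut, 0.19 top stop; starts at 0 to 0.03. The window (about 0.56 kg, 344 mm wide, 180 mm along the slope) is counterweighted: it stays where it is left, and friction of about 4 N along the slope resists it, so a level push needs 5 to 8 N.
- lip_root (a point): Root of the dark steel lip along the whole width of the window's lower edge, square to the pane. Its underside faces down and to the robot: push there; below is open space. At the window's lower edge, mid-width; x up the slope, y left, z out of the window (up and towards the robot). Lower plate: x -9 to -3, y -172 to 172, z -6 to 30 mm; upper plate on it: x -3 to 0, z to 24.
- lip_mid (a point): Middle of the lip's outer edge: mid-width, 30 mm out from the pane, mid-thickness of the 6 mm lower plate. Axes as lip_root. About 77 mm above the table when shut. Vertical fingers reaching 20 mm lower than this edge and moved level towards the hood meet the lip here first; then moved along the slope (equally away from the robot and up) they push the window up without slipping.
- pointer_tip (a point): Tip of the thin pointer (5 mm thick along the slope) of a black plastic clip, 26 mm long, on the left (+y) rail. It points at the left end of the lip, as far out from the pane as the lip's outer edge, 177 mm left of the middle. Axes as lip_mid: the lip is level with it when both are equally far up the slope (x). It starts 56 to 174 mm up the slope from the lip.
- pointer (a joint): Place of the pointer along the slope, m, on the scale on which the lip's outer edge (lip_mid) reads joint sash minus 0.006. The clip is stiff (about 15 N) and is not to be moved.
- cover: Loose moulded dark grey cover with a domed top, 56 x 100 x 24 mm, lying in front of the hood near its right corner. Origin at the middle of its underside. Leave alone.
- tape_roll: Loose roll of clear tape lying flat, 72 mm across, hole 48 mm, 25 mm high, in front of the hood near its left corner. Origin at the middle of its underside. Leave alone.
- wipe_bottle: Loose white bottle, 52 mm across, 120 mm tall, standing to the left (+y) of the hood. Origin at the middle of its underside. Leave alone.

How it is judged:
By the outcome, as a careful person would: the job done as asked, in the order asked, and still so for the second after the job is handed in, with the robot touching nothing.
It also fails if it takes over 40 s, if anything falls off the work surface, if the arm or the gripper's body presses on something with over 40 N, if the wrist force passes 120 N, or if a joint passes its speed limit or range.

### The arm

A 6-joint arm with a two-finger parallel gripper is mounted at the origin on the work surface. World frame = base frame: x ahead of the robot, y to its left, z up, the work surface at z = 0. Lengths are in m, angles in degrees, forces in N, time in s.
With the tool pointing down it reaches from about 0.375 to 0.9 m from the base axis. Payload 3.1 kg.
Tool frame: the origin (TCP) lies at the very end of the fingers, on their centre line; the grasp point (between the pads) lies grip_point_offset behind it (grip_point_offset is the distance from the TCP to the grasp point, in m); z points along the fingers, y is the line along which they close (so a half turn about z gives the same grasp; the last joint's range is limited). The gripper opens to 87 mm and grips with 3 to 60 N. Pads are 19 mm wide; open, the fingers measure 117 mm over their backs; the gripper's body (75 mm by 190 mm) begins 51 mm behind the grasp point.
Start: joints at [-81.79, 30.224, 82.088, -0, 67.689, -10.227], TCP at [0.198, -0.593, 0.223] pointing down, gripper open.
Joint ranges: [-176.69, 176.69], [-43.24, 126.21], [12.49, 139.97], [-82, 262], [0, 151.66], [-163.58, 163.58]. Speed limits (degrees/s): [159.86, 159.86, 180, 180, 180, 180].

### API

Orientations are given as a 3x3 rotation matrix whose columns are the frame's x, y, z axes.
In Python, from rig import * gives the robot as it stands.
- The arm moves only by the tool move_arm, never from a script. Its argument "increments" is a list of rows, each a list of 3 entries, a list of its own where there are three numbers: the shift along the tool's x, y, z in units of 30 mm (1.0 is 30 mm), then the turn, a rotation vector about the tool's x, y, z in units of 120 degrees (1.0 is 120 degrees), then the closure, from 0 (fully open) to 1 (shut). A call has 1 to 20 rows; each row shifts and turns the commanded pose from where the row before left it, along the tool's axes as they then stand; what a row does not reach is not made up. A row lasts 1/12 s, in which the tool goes at most 41.7 mm and 7.16 degrees, less where a joint would pass 70% of its speed; a pose out of reach is approached as far as the arm can. A call with a number of a shift or a turn outside -1 to 1 is refused whole. A call with a gripper value outside its range is refused whole. The fingers move at their own pace and stop on an object; the grip force is fixed at half the most. Time passes only in rows, so rows that do not move let the fingers close. It gives the time, the measured TCP pose, the force, the opening and the grip force at its end, in the units of the state.
- read_state(): the state, without advancing time (a new reading comes with each control period).
- capture(name): name is "scene" or "top" or "wrist"; returns a dict with "img" (384x512x3 uint8, red, green, blue), "mtx" (3x3 intrinsics, pixels), "eye" and "rotation" of the camera in the world. Camera axes: x right, y down, z forward; pixel columns grow to the right and rows downward; lengths in m; the calibration is good to about 2 mm. A picture is of the moment at which its call begins. There is no depth.
- hand_in(): hands the job in; it is judged then, once.
Trained networks look in a picture, given as the dict that the camera call returned (one of the last four; its "shot" number tells which), for a name from the list of things; names that differ only in an ending like _2 or _b are one class to them, and where a whole thing is asked for, a point or a joint stands for the part that bears it (a point fixed in the world has none). Each returns a list of dicts, best first, with "confidence" (0 to 1); they miss things now and then, are a little off and sometimes report something else, mostly with a low value. They report only what shows in the picture. A call takes as long as a camera call.
- search_frame(picture, label): "extent" ([left, top, right, bottom] as shares, 0 to 1, of the picture: columns of its width, rows of its height, round what is visible of it).
- pinpoint(picture, label): "xy" ([column, row] as shares, 0 to 1, of the picture: columns of its width, rows of its height: a listed point, or the origin of a listed thing).
The state is a dict: "time_s": time; "joint_positions": joint angles; "qvel": joint speeds; "tau": joint torques, N m; "position": TCP position; "tcp_rot": TCP orientation; "force": force on the tool from outside, world axes, zero at the start; "moment": the same for the moment, N m; "opening": opening from 0.0 (shut) to 1.0 (fully open); "grasp_force": force on a finger pad.
Only numpy, scipy, OpenCV 4.12 (cv2) and the standard library are available. Lean on these libraries where they do the work, as an engineer would, in place of code of your own. Each camera call takes 0.05 s, during which the arm holds its last target. There are 200 camera calls.

## Working session

There is one attempt and no reset: what is moved stays moved. The work goes in short steps, Python scripts to look and compute and a tool call to move; the robot and the scene stay as the last step left them, time stands still between calls to the robot, and variables do not carry over. Pictures are saved under pics/ and viewed, at most 10 in all, crops included, and the job is handed in when it is done.

Besides the shell and the picture viewer there is one more tool, called after ">>>" by a JSON object that holds its "op" and its "data", one argument or row to a line. move_arm: Moves the arm, as the interface text tells. Its arguments: {"type":"object","properties":{"increments":{"type":"array"}},"required":["increments"]}

```bash
mkdir -p pics; cat > h.py <<'E'
from rig import *
import numpy as np, cv2
def look(n):
    p=capture(n); return p
def ray(p,xy):
    h,w=p["img"].shape[:2]
    d=np.linalg.solve(np.array(p["mtx"]),[xy[0]*w,xy[1]*h,1]); d=np.array(p["rotation"])@d
    return np.array(p["eye"]),d/np.linalg.norm(d)
def tri(rs):
    A=sum(np.eye(3)-np.outer(d,d) for o,d in rs); b=sum((np.eye(3)-np.outer(d,d))@o for o,d in rs)
    x=np.linalg.solve(A,b); return x,[np.linalg.norm((np.eye(3)-np.outer(d,d))@(x-o)) for o,d in rs]
def atz(r,z): o,d=r; return o+d*(z-o[2])/d[2]
E
python3 - <<'E'
from h import *
P={n:look(n) for n in("scene","top")}
for n in P: cv2.imwrite(f"pics/{n}0.png",P[n]["img"][...,::-1]); print(n,np.round(P[n]["eye"],3),np.round(P[n]["rotation"],3).tolist())
for l in("hood","lip_root","lip_mid","pointer_tip","cover","tape_roll","wipe_bottle"):
    rs=[]
    for n in P:
        r=pinpoint(P[n],l)
        for q in r[:2]: print(l,n,np.round(np.array(q["xy"])*[512,384],1),round(q["confidence"],2))
        if r: rs.append(ray(P[n],r[0]["xy"])); 
        if r and l in("hood","cover","tape_roll","wipe_bottle"): print("  z0",np.round(atz(rs[-1],0),3))
    if len(rs)==2: print("  tri",*[np.round(v,4) for v in tri(rs)])
s=read_state(); print(s["position"],np.round(s["tcp_rot"],3).tolist(),s["time_s"])
E
```

```text
scene [ 1.133 -0.59   0.786] [[0.738, 0.447, -0.506], [0.675, -0.463, 0.575], [0.022, -0.765, -0.643]]
top [0.464 0.057 1.16 ] [[0.002, -0.995, 0.104], [-1.0, -0.0, 0.018], [-0.018, -0.104, -0.994]]
hood scene [294.8 249.2] 0.58
  z0 [0.712 0.037 0.   ]
hood top [276.8 144.8] 0.62
hood top [260.6 204.8] 0.58
  z0 [0.713 0.023 0.   ]
  tri [0.7143 0.0264 0.0099] [0.0039 0.0039]
lip_root scene [254.3 196.3] 0.63
lip_root top [263.2 191.5] 0.93
  tri [0.5718 0.0567 0.0684] [0.0059 0.0059]
lip_mid scene [247.6 181.8] 0.68
lip_mid top [275.4 144.6] 0.67
lip_mid top [261.3 202.3] 0.58
  tri [0.6451 0.0024 0.1905] [0.0405 0.0405]
pointer_tip scene [325.9 146.2] 0.7
pointer_tip top [195.2 154.4] 0.58
  tri [0.65   0.2185 0.1726] [0.0045 0.0045]
cover scene [182.3 223.8] 0.88
  z0 [ 0.458 -0.087  0.   ]
cover top [319.8 238.2] 0.69
  z0 [ 0.456 -0.092  0.   ]
  tri [ 0.4576 -0.09    0.0022] [0.0027 0.0027]
tape_roll scene [277.4 164.5] 0.64
  z0 [0.466 0.265 0.   ]
tape_roll top [191.2 234.4] 0.95
  z0 [0.465 0.258 0.   ]
  tri [0.4673 0.2587 0.0037] [0.0026 0.0026]
wipe_bottle top [158.2 119.6] 0.76
wipe_bottle top [192.2 233.6] 0.16
  z0 [0.786 0.356 0.   ]
[ 0.19769096 -0.59289949  0.22256542] [[0.949, 0.316, 0.0], [0.316, -0.949, -0.0], [0.0, 0.0, -1.0]] 0.8
```

View pics/top0.png

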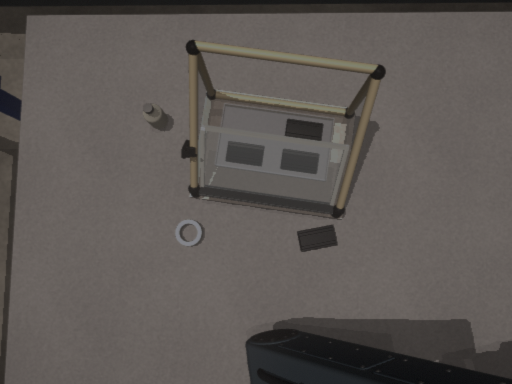

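View pics/scene0.png

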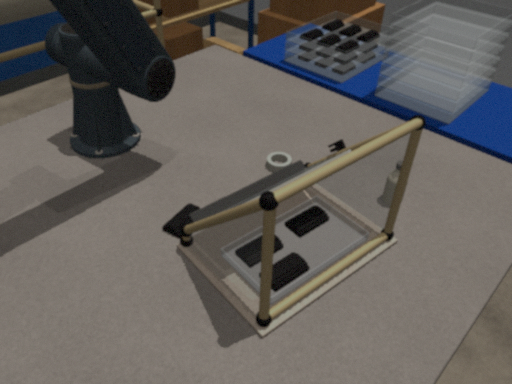

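The top view shows the hood turned about -8°, with its front rail ends at (193,192) and (338,212). The lip runs between them, and the clip is at (188,151). The cover at (318,238) and the tape at (190,234) leave the middle of the front free. I'll move the closed gripper in front of the hood.

>>> {"op": "move_arm", "data": {
  "increments": [
    [[0.87, -0.57, 0], [0, 0, 0], 1],
    [[0.87, -0.57, 0], [0, 0, 0], 1],
    [[0.87, -0.57, 0], [0, 0, 0], 1],
    [[0.87, -0.57, 0], [0, 0, 0], 1],
    [[0.87, -0.57, 0], [0, 0, 0], 1],
    [[0.87, -0.57, 0], [0, 0, 0], 1],
    [[0.87, -0.57, 0], [0, 0, 0], 1],
    [[0.87, -0.57, 0], [0, 0, 0], 1],
    [[0.87, -0.57, 0], [0, 0, 0], 1],
    [[0.87, -0.57, 0], [0, 0, 0], 1],
    [[0.87, -0.57, 0], [0, 0, 0], 1],
    [[0.87, -0.57, 0], [0, 0, 0], 1],
    [[0, 0, 0], [0, 0, 0.055], 1],
    [[0, 0, 0], [0, 0, 0.055], 1],
    [[0, 0, 0], [0, 0, 0.055], 1],
    [[0, 0, 0], [0, 0, 0.055], 1],
    [[0, 0, 0], [0, 0, 0], 1]
  ]
}}

```text
time_s: 2.22
position: [0.4301, -0.2991, 0.2227]
tcp_rot: [[0.99, -0.14, 0.0], [-0.14, -0.99, -0.0], [0.0, 0.0, -1.0]]
force: [0.4, 0.6, -0.3]
opening: 0.008
grasp_force: 0.0
```

>>> {"op": "move_arm", "data": {
  "increments": [
    [[-0.13, -0.94, 0], [0, 0, 0], 1],
    [[-0.13, -0.94, 0], [0, 0, 0], 1],
    [[-0.13, -0.94, 0], [0, 0, 0], 1],
    [[-0.13, -0.94, 0], [0, 0, 0], 1],
    [[-0.13, -0.94, 0], [0, 0, 0], 1],
    [[-0.13, -0.94, 0], [0, 0, 0], 1],
    [[-0.13, -0.94, 0], [0, 0, 0], 1],
    [[-0.13, -0.94, 0], [0, 0, 0], 1],
    [[-0.13, -0.94, 0], [0, 0, 0], 1],
    [[-0.13, -0.94, 0], [0, 0, 0], 1],
    [[-0.13, -0.94, 0], [0, 0, 0], 1],
    [[-0.13, -0.94, 0], [0, 0, 0], 1],
    [[-0.13, -0.94, 0], [0, 0, 0], 1],
    [[0, 0, 0], [0, 0, 0], 1],
    [[0, 0, 0], [0, 0, 0], 1]
  ]
}}

```text
time_s: 3.47
position: [0.4304, 0.0719, 0.2227]
tcp_rot: [[0.991, -0.133, 0.0], [-0.133, -0.991, -0.0], [0.0, 0.0, -1.0]]
force: [-0.6, 0.3, -0.0]
opening: 0.001
grasp_force: 0.0
```

```bash
python3 - <<'E'
from h import *
s=read_state(); print(s["time_s"],np.round(s["position"],4),np.round(s["tcp_rot"],3).tolist(),np.round(s["force"],2),s["opening"])
P={n:look(n) for n in("scene","top","wrist")}
w=P["wrist"];print(np.round(w["eye"],3),np.round(w["rotation"],3).tolist(), np.round(w["mtx"],1).tolist())
cv2.imwrite("pics/w1.png",w["img"][...,::-1])
c=P["top"]["img"][120:260,165:365,::-1]; c=cv2.convertScaleAbs(c,alpha=2); cv2.imwrite("pics/t1.png",cv2.resize(c,None,fx=4,fy=4,interpolation=cv2.INTER_CUBIC))
for l in("hood","lip_root","lip_mid","pointer_tip"):
    rs=[]
    for n in P:
        r=pinpoint(P[n],l)
        for q in r[:2]: print(l,n,np.round(np.array(q["xy"])*[512,384],1),round(q["confidence"],2))
        if r: rs.append(ray(P[n],r[0]["xy"]))
    if len(rs)>1: print("  tri",*[np.round(v,4) for v in tri(rs)])
E
```

```text
3.4667 [0.4304 0.0719 0.2227] [[0.991, -0.133, 0.0], [-0.133, -0.991, -0.0], [0.0, 0.0, -1.0]] [-0.63  0.29 -0.03] 0.0006195208472256048
[0.505 0.06  0.385] [[-0.137, -0.952, -0.274], [-0.991, 0.131, 0.038], [0.0, 0.277, -0.961]] [[271.6, 0.0, 260.0], [0.0, 271.6, 188.0], [0.0, 0.0, 1.0]]
hood scene [294.3 252.7] 0.86
lip_root scene [256.2 192.8] 0.77
lip_root scene [249. 184.] 0.66
lip_root top [264.8 194.3] 0.63
lip_root wrist [256.4  46.8] 0.76
lip_root wrist [370.2 128.8] 0.2
  tri [0.5681 0.0563 0.0768] [0.0015 0.0005 0.0017]
lip_mid scene [249.5 181.9] 0.62
lip_mid top [260.6 204.9] 0.98
lip_mid top [161.1 118.5] 0.53
lip_mid wrist [256.8  74.7] 0.95
  tri [0.5399 0.0631 0.091 ] [0.0011 0.0042 0.005 ]
pointer_tip scene [327.7 145.3] 0.41
pointer_tip top [192.7 154.3] 0.66
  tri [0.6506 0.2246 0.1725] [0.0042 0.0042]
```

View pics/w1.png

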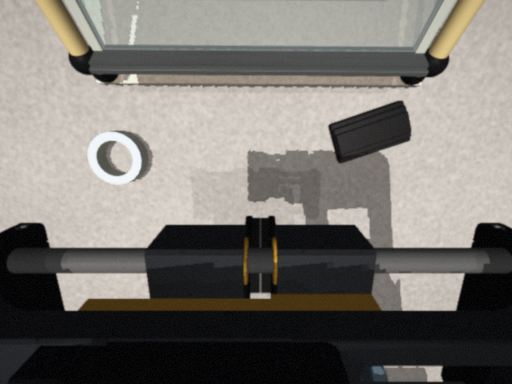

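View pics/t1.png

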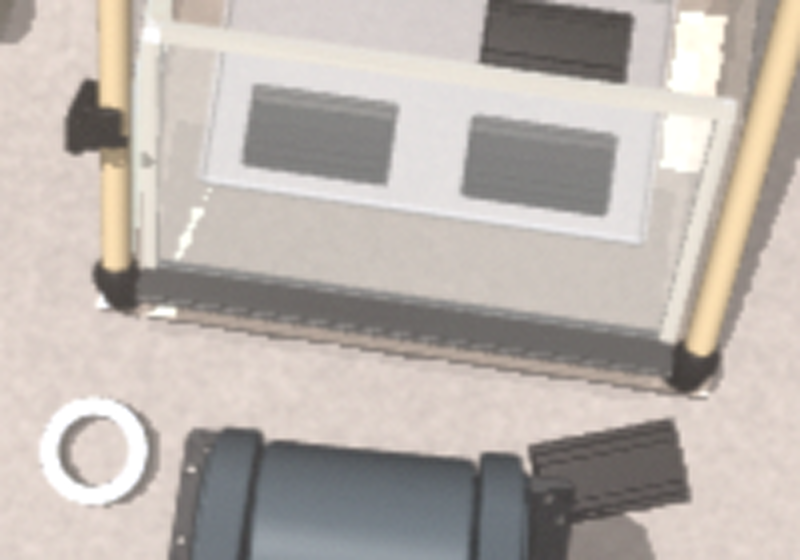

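The wrist picture shows the lip level across it: outer edge at row ~75, columns 90–430, so the tool yaw matches the hood. The clip is at about (190,150) in the full top image. I'll push 70 mm left of the middle so the wrist camera can see the pointer, with the tips 20 mm below the lip edge.

>>> {"op": "move_arm", "data": {
  "increments": [
    [[0.28, -0.41, 0.83], [0, 0, 0], 1],
    [[0.28, -0.41, 0.83], [0, 0, 0], 1],
    [[0.28, -0.41, 0.83], [0, 0, 0], 1],
    [[0.28, -0.41, 0.83], [0, 0, 0], 1],
    [[0.28, -0.41, 0.83], [0, 0, 0], 1],
    [[0.28, -0.41, 0.83], [0, 0, 0], 1],
    [[0.25, 0, 0], [0, 0, 0], 1],
    [[0.25, 0, 0], [0, 0, 0], 1],
    [[0.25, 0, 0], [0, 0, 0], 1],
    [[0.25, 0, 0], [0, 0, 0], 1],
    [[0, 0, 0], [0, 0, 0], 1],
    [[0, 0, 0], [0, 0, 0], 1]
  ]
}}

```text
time_s: 5.22
position: [0.5215, 0.1323, 0.0746]
tcp_rot: [[0.99, -0.14, 0.003], [-0.14, -0.99, 0.0], [0.003, -0.0, -1.0]]
force: [0.4, -0.4, -0.3]
opening: 0.003
grasp_force: 0.0
```

```bash
python3 - <<'E'
from h import *
P={n:look(n) for n in("scene","top","wrist")}
w=P["wrist"];print(np.round(w["eye"],3))
cv2.imwrite("pics/w2.png",w["img"][...,::-1])
for l in("lip_root","lip_mid","pointer_tip"):
    rs=[]
    for n in P:
        r=pinpoint(P[n],l)
        for q in r[:2]: print(l,n,np.round(np.array(q["xy"])*[512,384],1),round(q["confidence"],2))
        if r: rs.append(ray(P[n],r[0]["xy"]))
    if len(rs)>1: print("  tri",*[np.round(v,4) for v in tri(rs)])
E
```

```text
[0.595 0.122 0.236]
lip_root scene [256.7 192.9] 0.61
lip_root top [264.9 194. ] 0.75
lip_root wrist [380.1 141.8] 0.88
  tri [0.569  0.0566 0.078 ] [0.002  0.0004 0.0017]
lip_mid scene [250.9 182.3] 0.58
lip_mid top [260.9 203.7] 0.78
lip_mid wrist [388.1 190.6] 0.69
  tri [0.5442 0.063  0.0948] [0.0025 0.004  0.004 ]
pointer_tip scene [326.4 147.3] 0.52
pointer_tip top [196.1 153.9] 0.56
  tri [0.652  0.2171 0.171 ] [0.0039 0.0039]
```

View pics/w2.png

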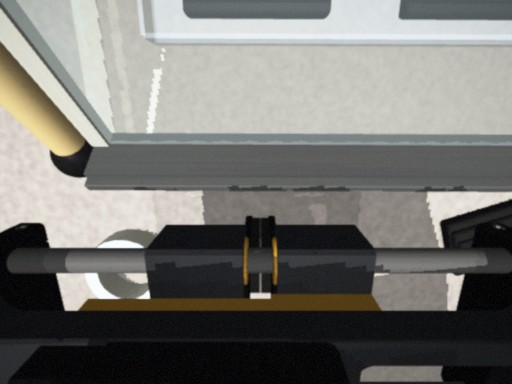

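The wrist view shows the lip's outer edge at row 190, with its left end at column 87. The tips are about 20 mm short of it. Next is a slow approach to contact.

>>> {"op": "move_arm", "data": {
  "increments": [
    [[0.15, 0, 0], [0, 0, 0], 1],
    [[0.15, 0, 0], [0, 0, 0], 1],
    [[0.15, 0, 0], [0, 0, 0], 1],
    [[0.1, 0, 0], [0, 0, 0], 1],
    [[0.07, 0, 0], [0, 0, 0], 1],
    [[0.07, 0, 0], [0, 0, 0], 1],
    [[0.07, 0, 0], [0, 0, 0], 1],
    [[0, 0, 0], [0, 0, 0], 1]
  ]
}}

```text
time_s: 6.48
position: [0.54, 0.1301, 0.0729]
tcp_rot: [[0.99, -0.139, -0.007], [-0.139, -0.99, 0.0], [-0.007, 0.001, -1.0]]
force: [-5.1, 0.9, 3.2]
opening: 0.006
grasp_force: 2.6
```

>>> {"op": "move_arm", "data": {
  "increments": [
    [[0.16, 0, -0.16], [0, 0, 0], 1],
    [[0.16, 0, -0.16], [0, 0, 0], 1],
    [[0.16, 0, -0.16], [0, 0, 0], 1],
    [[0.16, 0, -0.16], [0, 0, 0], 1],
    [[0.16, 0, -0.16], [0, 0, 0], 1],
    [[0.16, 0, -0.16], [0, 0, 0], 1],
    [[0.16, 0, -0.16], [0, 0, 0], 1],
    [[0.16, 0, -0.16], [0, 0, 0], 1],
    [[0.16, 0, -0.16], [0, 0, 0], 1],
    [[0.16, 0, -0.16], [0, 0, 0], 1],
    [[0.16, 0, -0.16], [0, 0, 0], 1],
    [[0, 0, 0], [0, 0, 0], 1],
    [[0, 0, 0], [0, 0, 0], 1]
  ]
}}

```text
time_s: 7.57
position: [0.592, 0.1225, 0.1256]
tcp_rot: [[0.99, -0.138, -0.007], [-0.138, -0.99, -0.0], [-0.007, 0.001, -1.0]]
force: [-5.4, 0.4, 4.1]
opening: 0.007
grasp_force: 2.8
```

```bash
python3 - <<'E'
from h import *
w=look("wrist"); s=read_state(); print(s["position"])
c=w["img"][60:250,0:260,::-1]; cv2.imwrite("pics/w3.png",cv2.resize(c,None,fx=3,fy=3,interpolation=cv2.INTER_CUBIC))
for l in("lip_mid","pointer_tip"):
  for q in pinpoint(w,l)[:2]: print(l,np.round(np.array(q["xy"])*[512,384],1),round(q["confidence"],2))
E
```

```text
[0.59199116 0.12250157 0.12557158]
lip_mid [383.9 223.3] 0.6
pointer_tip [ 21.4 183.5] 0.64
```

View pics/w3.png

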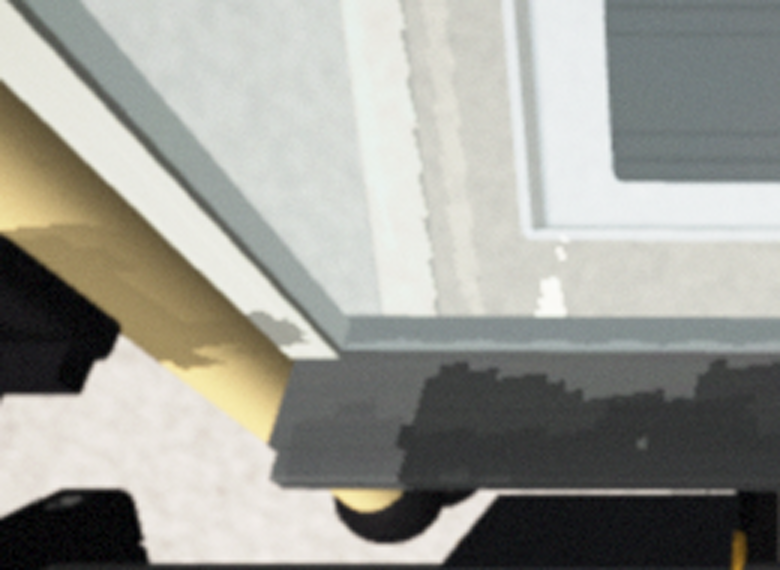

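The crop shows the lip edge at full-image row 222, with its left end at column 91. The clip is at columns 0–39, rows 140–190, and its tip is near (21,183). I'll convert that to remaining slope travel.

```bash
python3 - <<'E'
from h import *
P={n:look(n) for n in("scene","top","wrist")}
s=read_state(); T=np.array(s["position"])
yaw=np.radians(-7.8); f=np.array([np.cos(yaw),np.sin(yaw),0]); l=np.array([-f[1],f[0],0]); u=(f+[0,0,1])/2**.5
def proj(p,X): q=np.array(p["mtx"])@(np.array(p["rotation"]).T@(X-np.array(p["eye"]))); return q[:2]/q[2]
for lab in("lip_root","lip_mid","pointer_tip"):
    rs=[]
    for n in P:
        r=pinpoint(P[n],lab)
        for q in r[:2]: print(lab,n,np.round(np.array(q["xy"])*[512,384],1),round(q["confidence"],2))
        if r: rs.append(ray(P[n],r[0]["xy"]))
    if len(rs)>1:
        x=tri(rs); print("  tri",*[np.round(v,4) for v in x],"hood f,l,z",np.round([x[0]@f,x[0]@l,x[0][2]],4))
print("tcp f,l,z",T@f,T@l,T[2])
m=0.062*l[1]+0.543*l[0]
for hz in(.143,.146,.149):
    E=(T@f+.0095)*f+m*l+np.array([0,0,hz])
    print(hz,"lipmid",proj(P["wrist"],E),"lipend",proj(P["wrist"],E+.172*l),[(d,np.round(proj(P["wrist"],E+.177*l+d*u))) for d in(.03,.035,.04,.045,.05,.06)])
for n in("scene","top"):
    print(n,[(d,np.round(proj(P[n],(T@f+.0095)*f+m*l+np.array([0,0,.146])+.177*l+d*u))) for d in(0,.03,.04,.05)])
c=P["scene"]["img"][120:170,290:360,::-1]; a=cv2.resize(c,(700,500),interpolation=cv2.INTER_CUBIC); cv2.imwrite("pics/s4.png",cv2.convertScaleAbs(a,alpha=1.7))
E
```

```text
lip_root scene [268.7 188. ] 0.96
lip_root top [269.9 169.7] 0.64
lip_root wrist [376.6 173.7] 0.77
  tri [0.6208 0.0448 0.1276] [0.0028 0.003  0.0023] hood f,l,z [0.609  0.1286 0.1276]
lip_mid scene [263.9 175.7] 0.62
lip_mid top [262.9 180.8] 0.97
lip_mid wrist [385.9 225.6] 0.73
  tri [0.5946 0.055  0.1458] [0.0023 0.0063 0.0049] hood f,l,z [0.5816 0.1352 0.1458]
pointer_tip scene [327.6 144.6] 0.43
pointer_tip top [196.8 153.7] 0.64
pointer_tip top [317.7 235.8] 0.28
pointer_tip wrist [ 22.7 183.9] 0.91
pointer_tip wrist [447.  264.5] 0.62
  tri [0.6521 0.2152 0.1782] [0.0011 0.0025 0.0017] hood f,l,z [0.6169 0.3018 0.1782]
tcp f,l,z 0.5698992440104245 0.2017312651890313 0.12561166605574697
0.143 lipmid [374.3308192  228.38625505] lipend [ 76.78800031 229.0923509 ] [(0.03, array([ 29., 208.])), (0.035, array([ 21., 203.])), (0.04, array([ 13., 198.])), (0.045, array([  3., 193.])), (0.05, array([ -7., 188.])), (0.06, array([-29., 175.]))]
0.146 lipmid [376.4689114 230.6386198] lipend [ 73.3730873  231.35810403] [(0.03, array([ 24., 210.])), (0.035, array([ 16., 205.])), (0.04, array([  7., 201.])), (0.045, array([ -3., 195.])), (0.05, array([-13., 190.])), (0.06, array([-37., 177.]))]
0.149 lipmid [378.68832249 232.97664961] lipend [ 69.82828123 233.71003963] [(0.03, array([ 19., 212.])), (0.035, array([ 10., 208.])), (0.04, array([  0., 203.])), (0.045, array([-10., 198.])), (0.05, array([-21., 192.])), (0.06, array([-46., 179.]))]
scene [(0, array([318., 148.])), (0.03, array([325., 144.])), (0.04, array([328., 143.])), (0.05, array([331., 142.]))]
top [(0, array([193., 172.])), (0.03, array([193., 162.])), (0.04, array([193., 158.])), (0.05, array([193., 155.]))]
```

View pics/s4.png

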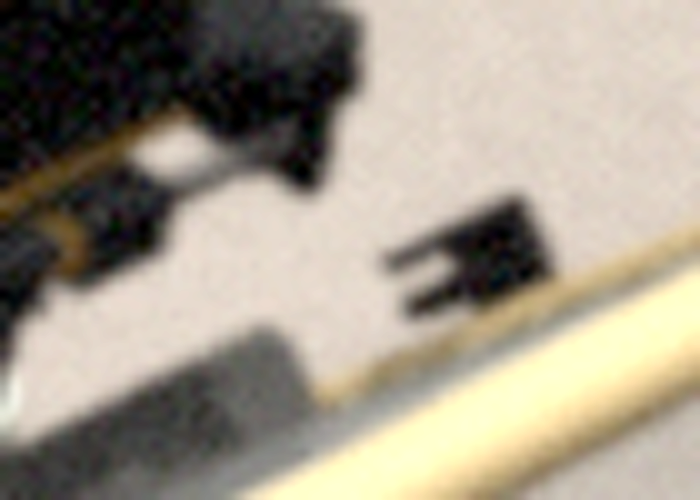

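The scene crop shows the clip's two prongs. The outer one is the pointer, with its tip at full-image (329,146.5); the lip's left end is at about (317,153). Roughly 45 mm of travel remains, so I'll push 30 mm and look again.

>>> {"op": "move_arm", "data": {
  "increments": [
    [[0.14, 0, -0.14], [0, 0, 0], 1],
    [[0.14, 0, -0.14], [0, 0, 0], 1],
    [[0.14, 0, -0.14], [0, 0, 0], 1],
    [[0.14, 0, -0.14], [0, 0, 0], 1],
    [[0.14, 0, -0.14], [0, 0, 0], 1],
    [[0, 0, 0], [0, 0, 0], 1],
    [[0, 0, 0], [0, 0, 0], 1]
  ]
}}

```text
time_s: 8.9
position: [0.6126, 0.1196, 0.1464]
tcp_rot: [[0.99, -0.138, -0.008], [-0.138, -0.99, -0.0], [-0.008, 0.001, -1.0]]
force: [-6.3, -0.3, 3.3]
opening: 0.006
grasp_force: 3.0
```

```bash
python3 - <<'E'
from h import *
P={n:look(n) for n in("scene","top","wrist")}
for lab in("lip_root","lip_mid","pointer_tip"):
    rs=[]
    for n in P:
        r=pinpoint(P[n],lab)
        for q in r[:1]: print(lab,n,np.round(np.array(q["xy"])*[512,384],1),round(q["confidence"],2))
        if r: rs.append(ray(P[n],r[0]["xy"]))
    if len(rs)>1: x=tri(rs); print("  tri",*[np.round(v,4) for v in x])
c=P["scene"]["img"][125:165,300:350,::-1]; a=cv2.convertScaleAbs(cv2.resize(c,(500,400),interpolation=cv2.INTER_CUBIC),alpha=1.7)
b=cv2.resize(P["wrist"]["img"][130:250,0:150,::-1],(750,600),interpolation=cv2.INTER_CUBIC)[:,:]
b=cv2.resize(b,(500,400)); cv2.imwrite("pics/w5.png",cv2.resize(np.hstack([a,b]),(800,320)))
cv2.imwrite("pics/w5w.png",P["wrist"]["img"][...,::-1])
E
```

```text
lip_root scene [277.1 183.3] 0.83
lip_root top [271.1 160.6] 0.79
lip_root wrist [376.3 173.7] 0.73
  tri [0.6416 0.0438 0.1526] [0.001  0.0022 0.0021]
lip_mid scene [270.4 172.1] 0.87
lip_mid top [265.5 172.1] 0.72
lip_mid wrist [384.6 222.2] 0.82
  tri [0.6146 0.0512 0.1661] [0.0003 0.0046 0.0046]
pointer_tip scene [325.8 144.7] 0.58
pointer_tip top [195.7 155.5] 0.43
pointer_tip wrist [ 60.9 211.4] 0.64
  tri [0.6492 0.218  0.1756] [0.0041 0.0022 0.0023]
```

View pics/w5.png

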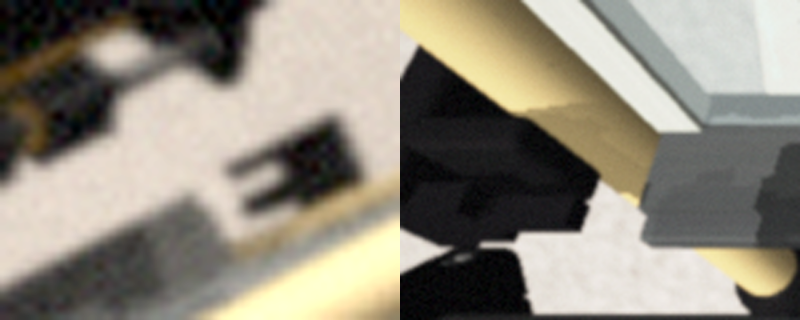

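In the wrist crop (right panel) the lip's left end is at full-image (91,221) and the clip tip at about (65–70,211). The scene crop (left panel) also suggests about 14 mm to go. I'll fit it from the two wrist sightings.

```bash
cat > fit.py <<'E'
from h import *
from scipy.optimize import least_squares
def fit(obs, lip=(91,221)):   # obs: list of (travel since first, px tip)
    w=look("wrist"); K=np.array(w["mtx"]); R=np.array(w["rotation"])
    yaw=np.radians(-7.8); f=np.array([np.cos(yaw),np.sin(yaw),0]); l=np.array([-f[1],f[0],0]); u=(f+[0,0,1])/2**.5
    pr=lambda X:(lambda q:q[:2]/q[2])(K@(R.T@X))
    def res(v):
        E=v[:3]
        return np.concatenate([pr(E-.005*l)-lip]+[pr(E+(v[3]-t)*u)-p for t,p in obs])
    T=np.array(read_state()["position"])-w["eye"]
    r=least_squares(res,np.r_[T+.01*f+.107*l+[0,0,.02],.045],loss="soft_l1")
    E=r.x[:3]-T; print("E rel tcp f,l,z",np.round([E@f,E@l,E[2]],4),"d0",r.x[3],"remaining",r.x[3]-obs[-1][0],"res",np.round(r.fun,1)); return w
E
python3 - <<'E'
from fit import *
for p in((60.9,211.4),(65,211),(69,212)):
    fit([(0,np.array([22.7,183.9])),(.0293,np.array(p))])
E
```

```text
E rel tcp f,l,z [0.0066 0.1128 0.0011] d0 0.04984682829713991 remaining 0.020546828297139913 res [-0.6  1.3 -0.2  0.2  1.  -2.2]
E rel tcp f,l,z [0.0134 0.1028 0.0154] d0 0.04479954884337819 remaining 0.015499548843378189 res [-0.3  0.5  0.1 -0.2  0.2 -0.2]
E rel tcp f,l,z [0.0193 0.0938 0.0284] d0 0.04035744729082031 remaining 0.01105744729082031 res [ 0.  -0.   0.3 -0.5 -0.4  0.7]
```

>>> {"op": "move_arm", "data": {
  "increments": [
    [[0.07, 0, -0.07], [0, 0, 0], 1],
    [[0.07, 0, -0.07], [0, 0, 0], 1],
    [[0.07, 0, -0.07], [0, 0, 0], 1],
    [[0, 0, 0], [0, 0, 0], 1],
    [[0, 0, 0], [0, 0, 0], 1]
  ]
}}

```text
time_s: 10.07
position: [0.6181, 0.1188, 0.1522]
tcp_rot: [[0.99, -0.138, -0.01], [-0.138, -0.99, -0.0], [-0.009, 0.001, -1.0]]
force: [-6.1, 0.3, 2.5]
opening: 0.004
grasp_force: 3.2
```

```bash
python3 - <<'E'
from h import *
P={n:look(n) for n in("scene","top","wrist")}
for n in P:
  for lab in ("lip_mid","pointer_tip"):
    for q in pinpoint(P[n],lab)[:1]: print(lab,n,np.round(np.array(q["xy"])*[512,384],1),round(q["confidence"],2))
c=P["scene"]["img"][130:160,312:342,::-1]; a=cv2.convertScaleAbs(cv2.resize(c,(300,300),interpolation=cv2.INTER_CUBIC),alpha=1.7)
b=cv2.resize(P["wrist"]["img"][180:235,40:115,::-1],None,fx=8/1.2,fy=8/1.2,interpolation=cv2.INTER_CUBIC)
b=cv2.convertScaleAbs(b,alpha=2.5,beta=20); b=b[:366,:500]; 
a=np.vstack([a,np.zeros((b.shape[0]-300,300,3),np.uint8)])
cv2.imwrite("pics/w6.png",np.hstack([a,b])); cv2.imwrite("pics/w6w.png",P["wrist"]["img"][...,::-1])
E
```

```text
lip_mid scene [270.  171.9] 0.62
pointer_tip scene [276.5 168. ] 0.6
lip_mid top [269.2 166. ] 0.78
pointer_tip top [195.5 154.7] 0.45
lip_mid wrist [382.4 225.1] 0.55
pointer_tip wrist [ 75.6 219.4] 0.76
```

View pics/w6.png

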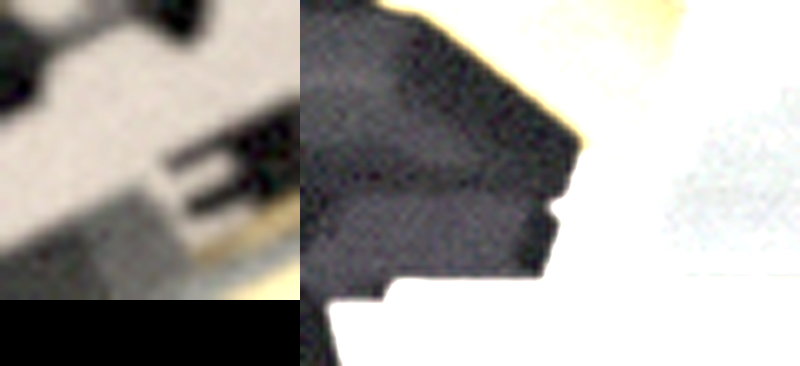

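The wrist crop (right) shows the pointer as the lower dark arm. Its tip's right corners are at full-image (78.7,211.5) and (76.3,221). In the scene crop (left) the tip is slightly ahead of the lip corner. It's close, so I'll check pixel profiles for the exact edges.

```bash
python3 - <<'E'
import cv2,numpy as np
g=cv2.imread("pics/w6w.png").astype(int).sum(2)//3
print("cols 62..102 step2")
for r in range(204,230): print(r,*["%3d"%v for v in g[r,62:104:2]])
E
```

```text
cols 62..102 step2
204  21  24  20  17  18  13  13   5  10  14 176 188 136 131 110  98  99  99  99  90  93
205  18  16  20  21  15  18  11  13  10  22 195 218 160 136 110  98  99  97  94  94  90
206  19  18  11  19  16  16  12  12  13  54 217 226 200 154 103  99  96  92  86  91  88
207  15   6  11  16  13  13  17  12  13  70 225 228 220 182 101 100  97  90  87  91  90
208  18  18  16  13  18  18  12  13  12 103 226 228 225 204 124  98  97  92  91  88  87
209  23  25  23  26  20  17  17   7  36 152 221 226 225 216 171 103  96  90  89  87  89
210  23  24  24  27  21  20  18  19 122 201 222 225 225 218 209 141  93  91  89  88  88
211  23  28  29  28  29  27  19  20 140 217 225 227 225 221 219 162  94  89  92  89  91
212  27  26  23  27  29  28  13  10  78 210 226 227 226 224 222 143  94  93  90  88  91
213  23  27  31  27  28  26  11  10  36 203 228 228 226 223 223 117  97  90  90  91  94
214  24  25  25  26  22  25  14  10  44 217 230 225 222 223 215 111  92  89  95  92  91
215  25  26  28  23  27  20  12   8  66 226 230 220 218 223 198 105  96  95  92  90  91
216  23  24  23  26  25  
[... 506 characters left out ...]
 128 132 130 125 129 125 130 159 226 226 224 219 221 226 226 212 161 138 131 131 135
223 201 207 200 192 200 202 204 214 229 231 229 222 221 225 226 224 211 196 191 193 194
224 222 229 226 220 220 226 229 227 230 232 231 225 224 226 225 223 226 225 224 222 224
225 225 230 228 223 224 229 230 230 230 231 231 227 228 226 225 223 230 231 229 225 224
226 227 231 227 227 223 227 231 227 229 230 230 228 231 228 224 225 228 232 230 223 220
227 226 228 227 227 227 225 228 228 229 229 228 227 231 231 227 224 228 232 229 221 220
228 224 226 224 229 226 224 227 226 229 229 229 224 229 231 228 221 225 230 225 218 219
229 223 225 224 226 226 225 227 224 229 228 228 226 227 233 227 223 225 228 221 217 222
```

Mid-thickness of the lip's outer end is at about (91.7,220.5). The pointer's end face is centred near (75.2,220). Allowing for the 5 mm gap and a slightly proud pointer, 7–8 mm remains. I'll push 5 mm.

>>> {"op": "move_arm", "data": {
  "increments": [
    [[0.06, 0, -0.06], [0, 0, 0], 1],
    [[0.06, 0, -0.06], [0, 0, 0], 1],
    [[0, 0, 0], [0, 0, 0], 1],
    [[0, 0, 0], [0, 0, 0], 1]
  ]
}}

```text
time_s: 10.85
position: [0.6216, 0.1183, 0.1557]
tcp_rot: [[0.99, -0.138, -0.01], [-0.138, -0.99, -0.0], [-0.01, 0.002, -1.0]]
force: [-6.2, -0.6, 1.4]
opening: 0.003
grasp_force: 3.2
```

```bash
python3 - <<'E'
from h import *
w=look("wrist");g=w["img"].astype(int).sum(2)//3
print(pinpoint(w,"pointer_tip")[:1],w["eye"],read_state()["position"])
for r in range(204,232): print(r,*["%3d"%v for v in g[r,70:102]])
K=np.array(w["mtx"]);R=np.array(w["rotation"]);e=np.array(w["eye"])
yaw=np.radians(-7.8); f=np.array([np.cos(yaw),np.sin(yaw),0]); l=np.array([-f[1],f[0],0]); u=(f+[0,0,1])/2**.5; n=(-f+[0,0,1])/2**.5
pr=lambda X:(lambda q:q[:2]/q[2])(K@(R.T@(X-e)))
# solve lip corner A (x=-3,z=30,y=172) depth from scale: A px and B px
from scipy.optimize import least_squares
T=np.array(read_state()["position"])
for A,B in(((90.2,218.8),(93.8,222.7)),):
    r=least_squares(lambda v:np.r_[pr(v+.003*u)-A,pr(v-.003*u)-B,(v-T)@f*1e3-9.5],T+.0095*f+.1*l+[0,0,.02])
    E=r.x; print(np.round([(E-T)@f,(E-T)@l,E[2]-T[2]],4),np.round(r.fun,2))
    for o in(0,.0025):
      for d in(0,.002,.004,.008): 
        X=E+.005*l+o*n+d*u; print(o,d,"up corner",np.round(pr(X+.0025*u),1),"mid",np.round(pr(X),1),"down",np.round(pr(X-.0025*u),1))
E
```

```text
[{'xy': [0.1529, 0.5646], 'confidence': 0.58}] [0.69781766 0.10733178 0.31675225] [0.62158462 0.11825175 0.15566844]
204  22  20  17   9  14  11  16   8   7   8  11  10  11   1   3  16  50 103 131 128 114 101  96 100  97  96  92  92  90  90  89  91
205  21  16  18  17  12  12  15  10  11  15  12  13   9  10   7  14  46 102 131 124 108  99  97  98  97  90  92  91  92  88  88  89
206  24  20  27  19  16  11  17  10  10  10  12   9  10   7  10  30  89 140 142 116 100  96  96  96  96  93  90  89  89  86  87  89
207  25  19  16  21  13  16  17  14  10  13  15   6   7   8   8  45 145 193 177 135 105 100  98  97 100  93  89  88  87  86  91  91
208  23  17  16  14  10  12  13  18  11  14  10  12  17   9  10  63 171 218 207 169 124 101  97  98  92  88  91  88  88  88  86  89
209  20  19  16  22  16  14  16  12  13  10  15  17  15   6  29 107 191 224 222 206 170 133 101  95  94  93  94  89  87  85  86  89
210  12  14  12  19  16  20  15  17  17  14  12  10  12  14  46 151 213 225 223 221 205 183 138 100  92  94  93  90  88  87  89  88
211  16  13  15  18  14  17  12  12  13  18  10  15  10  16
[... 2631 characters left out ...]
8 227 228 227 226 225 225 228 230 231 230 227 224 220 223 224 226 226 225 221 218
[0.0094 0.1038 0.0051] [-0.82  0.15  0.84 -0.19 -0.06]
0 0 up corner [ 81.7 219.3] mid [ 84.  220.8] down [ 86.3 222.2]
0 0.002 up corner [ 79.8 218. ] mid [ 82.1 219.6] down [ 84.5 221.1]
0 0.004 up corner [ 77.8 216.8] mid [ 80.2 218.4] down [ 82.6 219.9]
0 0.008 up corner [ 73.8 214.2] mid [ 76.3 215.8] down [ 78.8 217.4]
0.0025 0 up corner [ 80.4 223.1] mid [ 82.8 224.6] down [ 85.1 226. ]
0.0025 0.002 up corner [ 78.5 221.9] mid [ 80.9 223.4] down [ 83.2 224.9]
0.0025 0.004 up corner [ 76.5 220.7] mid [ 79.  222.2] down [ 81.4 223.7]
0.0025 0.008 up corner [ 72.4 218.2] mid [ 75.  219.7] down [ 77.5 221.3]
```

The pointer's lower tip corner is now at (82,225.3). The model with the pointer about 2.5 mm proud predicts that at roughly 2.8 mm to go, and triangulation gives 3.6 mm. I'll push 3 mm more, then back straight off.

>>> {"op": "move_arm", "data": {
  "increments": [
    [[0.036, 0, -0.036], [0, 0, 0], 1],
    [[0.036, 0, -0.036], [0, 0, 0], 1],
    [[0, 0, 0], [0, 0, 0], 1],
    [[0, 0, 0], [0, 0, 0], 1]
  ]
}}

```text
time_s: 11.28
position: [0.6235, 0.118, 0.1577]
tcp_rot: [[0.99, -0.138, -0.01], [-0.138, -0.99, -0.0], [-0.01, 0.002, -1.0]]
force: [-6.8, 0.6, 0.8]
opening: 0.005
grasp_force: 3.3
```

```bash
python3 - <<'E'
from h import *
w=look("wrist");g=w["img"].astype(int).sum(2)//3
print(pinpoint(w,"pointer_tip")[:1],read_state()["position"])
for r in range(214,230): print(r,*["%3d"%v for v in g[r,74:100]])
E
```

```text
[{'xy': [0.1613, 0.5682], 'confidence': 0.7}] [0.62352033 0.11797026 0.15765068]
214  18  19  19  22  18  19  17  19  19  17  27  58 115 192 223 224 213 163 108  97  95  90  91  92  93  93
215  28  24  27  17  26  22  27  19  15  23  84 143 187 215 226 223 199 142 106  99  93  95  92  95  93  94
216  25  26  28  26  24  25  30  26  17  23  92 154 199 222 223 220 182 118 103 101  94  92  95  93  93  93
217  23  28  27  29  28  28  22  24  19  13  32  69 142 200 217 209 162 108 100  95  94  91  92  93  95  95
218  26  27  20  28  26  27  26  16  13  12   7  19  73 172 212 194 148 113 103 102  97 101  97 101  99  96
219  27  27  27  25  27  22  20  19  13  15   5  29  99 182 211 194 152 121 113 108 105 106 108 106 107 104
220  27  26  27  27  25  27  20   8  10   7   7  36 132 195 217 207 187 156 124 109  99  99 103 100  98 102
221  26  29  26  28  23  21  18  18  10  10  15  56 150 204 218 218 216 198 169 135 108  95  99  96  92  95
222  24  26  26  25  22  23  13  11  13   7  26  94 180 217 220 219 221 221 212 185 164 146 135 135 131 128
223  25  28  26  25  28  28  15  10  14   5  37 128 197 220 223 221 224 225 225 222 214 205 200 201 195 192
224  27  26  26  28  23  21  16  14   8  10  52 152 210 220 220 220 224 227 227 225 226 226 228 228 225 221
225  29  25  25  28  26  22  20  15  11  16  71 178 222 223 221 221 222 227 227 225 224 227 228 229 229 225
226  56  50  53  53  53  58  52  53  53  59 116 197 226 225 223 223 223 226 225 224 221 223 226 228 229 228
227 161 164 165 169 168 166 163 166 166 173 192 220 229 227 225 226 226 226 224 223 223 222 225 229 230 230
228 218 221 222 225 225 224 224 226 226 225 226 229 229 227 229 228 229 229 227 224 224 224 224 227 230 232
229 225 224 226 227 227 227 228 229 230 228 229 229 228 228 228 229 229 232 231 228 226 223 224 228 231 232
```

The pointer's corner is now at (85,227), which matches the predicted level position (85.1,226). I'll back straight away and check from another viewpoint.

>>> {"op": "move_arm", "data": {
  "increments": [
    [[-0.1, 0, 0], [0, 0, 0], 1],
    [[-0.3, 0, 0], [0, 0, 0], 1],
    [[-0.5, 0, 0], [0, 0, 0], 1],
    [[-0.6, 0, 0], [0, 0, 0], 1],
    [[-0.6, 0, 0], [0, 0, 0], 1],
    [[0, 0, 0], [0, 0, 0], 1],
    [[0, 0, 0], [0, 0, 0], 1]
  ]
}}

```text
time_s: 11.97
position: [0.5656, 0.1268, 0.1595]
tcp_rot: [[0.99, -0.138, 0.002], [-0.138, -0.99, -0.0], [0.002, -0.0, -1.0]]
force: [-0.2, 0.6, 0.2]
opening: 0.006
grasp_force: 0.0
```

```bash
python3 - <<'E'
from h import *
P={n:look(n) for n in("scene","top","wrist")}
print(read_state()["position"],read_state()["force"])
for lab in("lip_mid","pointer_tip","cover","tape_roll"):
    rs=[]
    for n in P:
        r=pinpoint(P[n],lab)
        for q in r[:1]: print(lab,n,np.round(np.array(q["xy"])*[512,384],1),round(q["confidence"],2))
        if r: rs.append(ray(P[n],r[0]["xy"]))
    if len(rs)>1: x=tri(rs); print("  tri",*[np.round(v,4) for v in x])
w=P["wrist"]["img"][...,::-1]
a=cv2.resize(w[60:180,20:170],(500,400),interpolation=cv2.INTER_CUBIC)
c=cv2.resize(P["scene"]["img"][130:160,312:342,::-1],(300,300),interpolation=cv2.INTER_CUBIC)
c=np.vstack([cv2.convertScaleAbs(c,alpha=1.7),np.zeros((100,300,3),np.uint8)])
cv2.imwrite("pics/f.png",np.hstack([c,cv2.convertScaleAbs(a,alpha=1.3)]));cv2.imwrite("pics/fw.png",w)
E
```

```text
[0.56738667 0.12636895 0.15946385] [0.10850653 0.72752794 0.06171143]
lip_mid scene [272.3 169.6] 0.82
lip_mid top [266.9 168.3] 0.69
lip_mid wrist [395.4 125.4] 0.98
  tri [0.6217 0.0495 0.178 ] [0.0008 0.0034 0.0035]
pointer_tip scene [329.3 146. ] 0.71
pointer_tip top [195.8 156.1] 0.59
pointer_tip wrist [ 65.8 121.2] 0.73
  tri [0.6508 0.2211 0.1707] [0.0018 0.0012 0.0007]
cover scene [182.1 226. ] 0.56
cover top [318.3 239. ] 0.8
cover wrist [435.4 238.4] 0.57
  tri [ 0.4538 -0.0887 -0.0047] [0.0043 0.0003 0.0041]
tape_roll scene [279.5 166.4] 0.75
```

View pics/f.png

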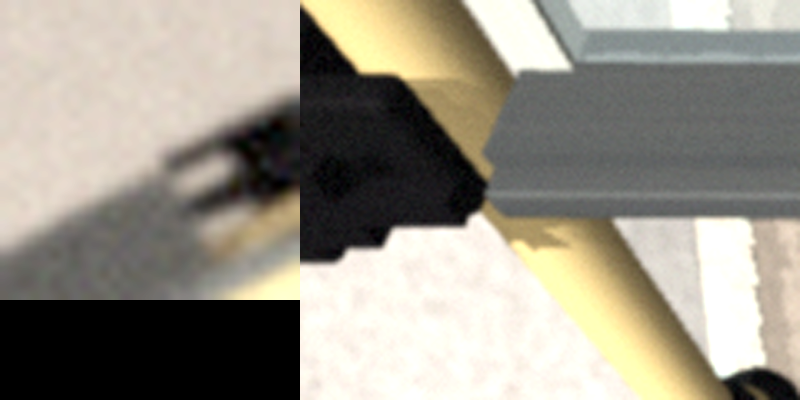

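The wrist view from further back (right) shows the pointer tip beside the lip end at nearly the same level. In the scene crop (left) the lip corner at (165,180) is next to the tip at (168,162). One joint two-view fit will settle the last millimetre.

```bash
python3 - <<'E'
from h import *
from scipy.optimize import least_squares
w=look("wrist");g=w["img"].astype(int).sum(2)//3
for r in range(112,132): print(r,*["%3d"%v for v in g[r,62:90]])
s=read_state();K=np.array(w["mtx"]);e2=np.array(w["eye"]);R2=np.array(w["rotation"]);T2=np.array(s["position"]);Rt2=np.array(s["tcp_rot"])
off=Rt2.T@(e2-T2); Rc=Rt2.T@R2; print(off)
np.savez("v2.npz",K=K,e2=e2,R2=R2,off=off,Rc=Rc)
E
```

```text
112  19  19   9  10  10   4   4   3   7  11  13  29  63  81  82  79  79  83  81  79  79  79  80  82  78  79  83  82
113  22  18   4   6   8   5  12  11  11   7  17  43  73  86  87  84  87  86  85  88  87  85  86  88  87  86  88  86
114  19  17   6  12   6   8   6  10   7  11  22  59  90  95  95  98  97  95  98  96  95 100  95  96 100  98  96  98
115  12   7   9   7   2   5   6   8   9   5  14  56  88  94  98  93  94  93  95  94  95 100  98  95  95  96  98  97
116  16  11   7   8   9   9   8  11   6   9  12  47  74  82  81  81  82  82  80  81  83  83  81  81  82  81  84  87
117  11  12   0   7   3  11   6   7   5   7  24  63  88  87  78  77  77  79  76  76  76  74  78  77  77  76  77  76
118  10   0   7   4   6   7   3   5   8  14  41  85 106  97  83  75  73  75  73  75  76  78  75  78  75  74  76  73
119  13   9   8   6   1  10   8   5  16  40  68  94 104 100  91  84  75  72  75  75  74  73  74  74  75  75  73  75
120  19  14   7   9   8   8  22  37  65 103 118 113 108 102  99  87  77  75  72  71  74  75  69  72  71  72  78  75
121  23  19  13  11   9  21  68 116 142 167 169 136 111 
[... 557 characters left out ...]
90 189 187 188 192 197 193 182 151 119 103 106 104 109 108 108 107 109 108 108 109
127 200 198 194 194 193 194 192 192 190 186 185 189 188 193 192 181 141 112 106 107 106 108 109 105 108 108 107 110
128 197 195 195 192 189 189 187 186 188 189 186 182 185 190 191 189 173 135 108 107 112 114 116 111 108 107 107 106
129 194 195 194 194 193 188 188 186 188 186 186 189 187 186 190 193 191 161 125 115 138 153 151 132 113 104 110 111
130 192 194 193 196 196 190 191 188 188 182 185 186 188 189 191 193 192 179 151 137 162 179 181 165 130 115 109 113
131 192 191 192 198 198 195 193 189 188 188 188 187 187 188 190 191 190 185 171 161 167 179 184 181 168 138 122 125
[ 0.07547378  0.0005484  -0.16181689]
```

```bash
python3 - <<'E'
import numpy as np
from scipy.optimize import least_squares
z=np.load("v2.npz");K=z["K"]
Rt=np.array([[.99,-.138,-.01],[-.138,-.99,0],[-.01,.002,-1]]);U,_,V=np.linalg.svd(Rt);Rt=U@V
T1=np.array([.62352,.11797,.15765]); views=[(T1+Rt@z["off"],Rt@z["Rc"]),(z["e2"],z["R2"])]
obs=[((90,218.8),(94,222.8),(84.9,227.1)),((73.8,116.5),(79,122.6),(67.7,125.2))]
yaw=np.radians(-7.8); f=np.array([np.cos(yaw),np.sin(yaw),0]); l=np.array([-f[1],f[0],0]); u=(f+[0,0,1])/2**.5; n=(-f+[0,0,1])/2**.5
pr=lambda v,X:(lambda q:q[:2]/q[2])(K@(v[1].T@(X-v[0])))
def res(p,vs,g):
    E=p[:3]; o=[]
    for i in vs:
        A,B,C=obs[i];v=views[i]
        o+=[pr(v,E+.003*u)-A,pr(v,E-.003*u)-B,pr(v,E+g*l+p[4]*n+(p[3]-.0025)*u)-C]
    return np.concatenate(o)
for vs in([0],[1],[0,1]):
  for g in(.004,.005,.006):
    r=least_squares(res,np.r_[T1+.0095*f+.105*l+[0,0,.02],0,.0025],x_scale=.01,args=(vs,g)); E=r.x[:3]-T1
    print(vs,g,"E rel",np.round([E@f,E@l,E[2]],4),"d,o mm",np.round(r.x[3:]*1e3,2),np.round(r.fun,1))
E
```

```text
[0] 0.004 E rel [-0.0003  0.1188 -0.0173] d,o mm [1.97 4.5 ] [-0.3  0.4  0.3 -0.4 -0.   0. ]
[0] 0.005 E rel [-0.0003  0.1188 -0.0173] d,o mm [0.5  3.96] [-0.3  0.4  0.3 -0.4 -0.   0. ]
[0] 0.006 E rel [-0.0003  0.1188 -0.0173] d,o mm [-0.97  3.42] [-0.3  0.4  0.3 -0.4 -0.   0. ]
[1] 0.004 E rel [ 0.0106  0.1265 -0.0298] d,o mm [2.83 5.35] [ 0. -0. -0.  0. -0.  0.]
[1] 0.005 E rel [ 0.0106  0.1265 -0.0298] d,o mm [1.75 4.38] [ 0. -0. -0.  0. -0.  0.]
[1] 0.006 E rel [ 0.0106  0.1265 -0.0298] d,o mm [0.68 3.41] [ 0. -0. -0.  0. -0.  0.]
[0, 1] 0.004 E rel [0.012  0.0997 0.0111] d,o mm [1.68 3.43] [-0.6  0.2  0.9 -0.1 -0.3 -0.3 -0.7 -0.9  0.6  0.8  0.1  0.3]
[0, 1] 0.005 E rel [0.012  0.0994 0.0115] d,o mm [0.51 2.68] [-0.5  0.4  1.   0.1 -0.5 -0.6 -0.7 -1.   0.7  0.7  0.1  0.6]
[0, 1] 0.006 E rel [0.0121 0.0991 0.0119] d,o mm [-0.65  1.94] [-0.4  0.5  1.   0.2 -0.6 -0.9 -0.7 -1.2  0.7  0.6  0.1  0.9]
```

The joint fit puts the lip within about 0.5 mm of the pointer, and the arm is clear of everything. I'm handing in.

```bash
python3 -c "
from rig import *
print(read_state()['force'],hand_in())"
```

```text
the job is handed in; nothing more can be done
[ 0.46332847 -0.75764529  0.46286891] None
```

I pushed the window up until its lip was level with the pointer, within about 0.5 mm by my camera fit (1–2 mm uncertain), backed the arm clear and handed the job in; nothing pinched, and no contact made with the pointer, cover, tape roll or bottle.

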